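Pass the badge tray through the sprung gate

ROBOT

A 7-joint arm with a two-finger parallel gripper is mounted at the origin on the work surface. World frame = base frame: x ahead of the robot, y to its left, z up, the work surface at z = 0. Lengths are in m, angles in rad, forces in N, time in s.
With the tool pointing down it reaches from about 0.425 to 0.95 m from the base axis. Payload 4.7 kg.
Tool frame: the origin (TCP) lies at the very end of the fingers, on their centre line; the grasp point (between the pads) lies r.grasp_offset behind it (r.grasp_offset is the distance from the TCP to the grasp point, in m); z points along the fingers, y is the line along which they close (so a half turn about z gives the same grasp; the last joint's range is limited). The gripper opens to 87 mm and grips with 3 to 60 N. Pads are 19 mm wide; open, the fingers measure 117 mm over their backs; the gripper's body (75 mm by 190 mm) begins 51 mm behind the grasp point.
Start: joints at [-1.212, 0.469, -0.049, 1.532, 0.024, 1.141, -0.082], TCP at [0.255, 0.625, 0.223] pointing down, gripper open.
Joint ranges: [-2.59, 2.59], [-0.33, 1.99], [-1.39, 1.29], [0.1, 2.45], [-1.04, 4.18], [0.21, 1.99], [-2.66, 2.66]. Speed limits (rad/s): [2.57, 2.57, 3.14, 3.14, 3.14, 3.14, 3.14].

INTERFACE

Orientations are given as a 3x3 rotation matrix whose columns are the frame's x, y, z axes.
In Python, from station import r gives the robot as it stands. The module is installed in compiled form; this text tells all that it offers.
- The arm moves only by the tool servo_tool, never from a script. Its argument "plan" is a list that holds one entry, the list of rows, each a list of 7 numbers: the turn, a rotation vector about the tool's x, y, z in rad, then the shift along the tool's x, y, z in m, then the finger opening in m, from 0 to 0.087. A call has 1 to 5 rows; each row is the pose to reach, as a shift and turn from the pose commanded when the call began, along the tool's axes at that moment; what a row does not reach only later rows make up. A row lasts 1/8 s, in which the tool goes at most 62.5 mm and 10.7 degrees, less where a joint would pass 70% of its speed; a pose out of reach is approached as far as the arm can. A call with a gripper value outside its range is refused whole. The fingers move at their own pace and stop on an object; the grip force is fixed at half the most. Time passes only in rows, so rows that repeat a pose let the fingers close. It gives the time, the measured TCP pose, the force, the opening and the grip force at its end, in the units of the state.
- r.sense(): the state, without advancing time (a new reading comes with each control period).
- r.capture(name): name is "scene" or "top" or "wrist"; returns (picture, depth): 400x640x3 uint8, red, green, blue; 400x640 float32, m along the optical axis (not along the pixel's ray), 0 where there is no reading.
- r.camera_params(name): a dict with "vertical_fov" (degrees; the focal length in pixels is half the picture's height over the tangent of half this angle, whatever the lens; pixels are square), "cx", "cy" (the principal point, pixels), "k1" (the pictures are not rectified: a ray, as slopes to the right and down, at radius r is drawn at 1 + k1 r^2 times it, then the intrinsics apply), "xyz" and "orientation" of the camera in the world; the wrist camera has in their place "mount" (4x4, takes a point from camera to tool coordinates, whose origin is the TCP and whose axes are the flange's). Camera axes: x right, y down, z forward; pixel columns grow to the right and rows downward; lengths in m; the calibration is good to about 2 mm. A picture is of the moment at which its call begins: read the wrist's pose just before it. camera_params takes no time and is no camera call.
- r.close_job(): hands the job in; it is judged then, once.
Trained networks look in the newest picture that a camera, given by its name, has taken for a name from the list of things; names that differ only in an ending like _2 or _b are one class to them, and where a whole thing is asked for, a point or a joint stands for the part that bears it (a point fixed in the world has none). Each returns a list of dicts, best first, with "p" (0 to 1); they miss things now and then, are a little off and sometimes report something else, mostly with a low value. They report only what shows in the picture. A call takes as long as a camera call.
- r.find_in(camera, name): "rect" ([left, top, right, bottom] in pixels, round what is visible of it).
- r.outline_of(camera, name): "pixels" (400x640 bool, what is visible of it) and "rect" ([left, top, right, bottom] in pixels, round what is visible of it).
- r.pinpoint(camera, name): "point" ([column, row] in pixels: a listed point, or the origin of a listed thing).
The state is a dict: "t": time; "joint_pos": joint angles; "qvel": joint speeds; "effort": joint torques, N m; "eef_pos": TCP position; "tcp_rot": TCP orientation; "ft_force": force on the tool from outside, world axes, zero at the start; "wrist_torque": the same for the moment, N m; "width": opening from 0.0 (shut) to 1.0 (fully open); "grasp_force": force on a finger pad.
Only numpy, scipy, OpenCV 4.12 (cv2) and the standard library are available. Lean on these libraries where they do the work, as an engineer would, in place of code of your own. Each camera call takes 0.05 s, during which the arm holds its last target. There are 200 camera calls.

TASK

Swing the red sprung gate of the blue chute back with one fingertip and, while that finger holds it open, push the grey tray through with another finger (its upright yellow tab is there to be pushed); keep pushing until the tray rests against the black end stop and the gate has swung shut behind it. Only push: do not lift or tip the tray, and leave the things around the chute where they are.

Things in the scene. Friction and masses are not known exactly. Their poses are not given: they have to be found in the camera images.
- chute: fixed straight open-topped chute, aluminium floor, blue side walls. x axis: the way the tray travels; y: left of that; z up. Origin at table height on the channel's centre line, abreast of the gate hinge. Channel 96 mm wide (y -48 to +48 mm), open end at x = -248 mm. Floor 6 mm and wall tops 24 mm above the table; walls 6 mm thick; base plate edges at y = +-64 mm
- chute_stop (a point): centre of the face of the black rubber end stop, at chute x = 118 mm, at its top edge 26 mm above the table. With the tray against it the tray's origin is at chute x = 65.5 mm
- gate (a joint): hinge angle of the red gate, rad: 0 shut (as at the start), 0.70 open, parallel to the left wall, hard stop 0.77. Shut, it slants from the hinge upstream across the channel, 0.70 rad to the right of the chute's -x direction. It opens upstream, towards the coming tray and the left wall; a tray pushed against the shut gate jams. A light spring shuts it (0.1 N m when open: 1.5 N at 67 mm)
- gate_hinge (a point): point on the upright hinge axis, at chute x = 0, y = +54 mm, 65 mm above the table; the post there is 10 mm thick and 74 mm high. Blade of the gate: 6 mm thick, reaching 63 mm from the hinge, 10 to 68 mm above the table. To swing clear of the tray it needs the tray's front upstream of chute x = -66 mm
- gate_end (a point): far end of the arm along the gate's top edge, on its centre line: the arm is 6 mm thick, 58 to 72 mm above the table, reaching 110 mm from the hinge. The face to press looks downstream and right. Once the tray's nose is well beside the open blade, the tray's side keeps the gate open
- tray: loose grey tray of white discs, 105 mm long (x), 90 mm wide (y), 22 mm high, front corners rounded by 12 mm, 0.2 to 0.4 kg. Origin at the centre of its underside, x axis forward along the chute: front at x = +52.5 mm, rear at -52.5 mm. It starts in the chute, upstream of the gate
- tray_tab (a point): centre of the rear (push) face of the tray's upright yellow tab, 32 mm behind the tray's front, 40 mm above its underside; the tab is 44 mm wide (y), 8 mm thick, and its top is 46 mm above the tray's underside (52 mm above the table)
- tape_roll: bystander, not to be disturbed: orange packing tape roll standing flat, 90 mm across, 48 mm high; origin at the centre of its underside
- coasters: bystander, not to be disturbed: round stack of cork coasters, 90 mm across, 40 mm high; origin at the centre of its underside
- jar: bystander, not to be disturbed: small amber jar with white cap, 56 mm across, 62 mm high; origin at the centre of its underside
- brush: bystander, not to be disturbed: brush, 160 mm long, lying on the table; origin at the centre of its underside
- mug_a: bystander, not to be disturbed: white mug, 82 mm across, 95 mm high; origin at the centre of its underside
- mug_b: bystander, not to be disturbed: white mug, 82 mm across, 95 mm high; origin at the centre of its underside
- mug_c: bystander, not to be disturbed: white mug, 82 mm across, 95 mm high; origin at the centre of its underside

How it is judged:
On the way, in this order (a step that is already met when the one before it is completed fails the run):
1. a finger holds the gate open while the tray still waits upstream of it (value of joint gate above 0.6 rad and contact force between the fingers and gate above 0.2 N and x of tray in the frame of chute below -0.1145 m), for 0.1 s.
2. the tray's nose goes in beside the open gate, with the fingers touching gate and tray at once (value of joint gate above 0.55 rad and contact force between the fingers and gate above 0.1 N and contact force between the fingers and tray above 0.1 N and x of tray in the frame of chute between -0.1075 and -0.03 m), for 0.1 s.
At the end, for the whole second after the job is handed in: the tray lies flat on the chute floor past the gate, its front within 9 mm of the end stop, at rest, and the gate is shut behind it (within 0.06 rad) (x of tray in the frame of chute above 0.0565 m and value of joint gate below 0.06 rad and linear speed of tray below 0.01 m/s and height (world z) of tray below 0.01 m and angle between tray's own z axis and vertical below 0.05 rad); the robot touches nothing.
It fails at once if the tray is lifted (by 8 mm) or tipped (by 0.15 rad) (height (world z) of tray above 0.014 m or angle between tray's own z axis and vertical above 0.15 rad).
It fails at once if a bystander is moved by more than 30 mm (distance of any of tape_roll, coasters, jar, brush, mug_a, mug_b, mug_c from where it was at the start of the episode above 0.03 m).
It also fails if it takes over 54 s, if anything falls off the work surface, if the arm or the gripper's body presses on something with over 40 N, if the wrist force passes 120 N, or if a joint passes its speed limit or range.

## Working session

There is one attempt and no reset: what is moved stays moved. The work goes in short steps, Python scripts to look and compute and a tool call to move; the robot and the scene stay as the last step left them, time stands still between calls to the robot, and variables do not carry over. Pictures are saved under pics/ and viewed, at most 10 in all, crops included, and the job is handed in when it is done.

Besides the shell and the picture viewer there is one more tool, called after "Request:" by a JSON object that holds its "name" and its "arguments". servo_tool: Moves the arm, as the interface text tells. Its arguments: {"type":"object","properties":{"plan":{"type":"array","items":{"type":"array","items":{"type":"array","items":{"type":"number"}}}}},"required":["plan"]}

```bash
mkdir -p pics; cat > h.py <<'E'
import numpy as np, cv2
from station import r
def K(name):
    p=r.camera_params(name); f=200/np.tan(np.radians(p["vertical_fov"])/2)
    return p,f
def ray(name,uv):
    p,f=K(name); d=np.array([(uv[0]-p["cx"])/f,(uv[1]-p["cy"])/f]); s=d.copy()
    for _ in range(20): s=d/(1+p["k1"]*(s@s))
    return np.array([s[0],s[1],1.])
def pose(name):
    p,_=K(name)
    if "xyz" in p: return np.array(p["orientation"]),np.array(p["xyz"])
    m=np.array(p["mount"]); s=r.sense(); R=np.array(s["tcp_rot"])
    return R@m[:3,:3],R@m[:3,3]+np.array(s["eef_pos"])
def atz(name,uv,z,P=None):
    R,t=P or pose(name); d=R@ray(name,uv); return t+d*(z-t[2])/d[2]
def atd(name,uv,dep,P=None):
    R,t=P or pose(name); return t+R@ray(name,uv)*dep
E
python3 - <<'E'
from h import *
s=r.sense(); print({k:np.round(v,3).tolist() for k,v in s.items()}, r.grasp_offset)
for c in ("top","scene"):
    img,d=r.capture(c); cv2.imwrite(f"pics/{c}0.png",img[:,:,::-1])
    print(c,np.round(pose(c)[1],3))
    for n,z in (("gate_hinge",.065),("gate_end",.072),("tray_tab",.046),("tray",.006),("chute_stop",.026),("chute",0)):
        for q in r.pinpoint(c,n)[:2]:
            print(n,round(q["p"],2),np.round(q["point"]),np.round(atz(c,q["point"],z),4))
E
```

```text
{'t': 0.0, 'joint_pos': [-1.212, 0.469, -0.049, 1.534, 0.024, 1.141, -0.082], 'qvel': [-0.002, 0.0, -0.001, 0.0, 0.001, 0.001, -0.0], 'effort': [0.0, -50.797, -0.081, -23.616, -0.061, 0.038, 0.0], 'eef_pos': [0.255, 0.624, 0.221], 'tcp_rot': [[-0.926, 0.378, -0.001], [0.378, 0.926, -0.002], [-0.0, -0.002, -1.0]], 'ft_force': [0.206, -0.53, 0.428], 'wrist_torque': [-0.06, -0.01, -0.018], 'grasp_force': 0.0, 'width': 0.996} 0.0187
top [ 0.415 -0.067  1.217]
gate_hinge 0.67 [319. 190.] [ 0.6115 -0.0917  0.065 ]
gate_end 0.59 [286. 224.] [ 0.5303 -0.0101  0.072 ]
tray_tab 0.9 [259. 223.] [0.5375 0.0565 0.046 ]
tray 0.94 [253. 222.] [0.5426 0.0764 0.006 ]
chute_stop 0.9 [366. 209.] [ 0.5653 -0.2097  0.026 ]
chute_stop 0.36 [257. 220.] [0.5459 0.0627 0.026 ]
chute 0.82 [318. 215.] [ 0.5579 -0.0904  0.    ]
scene [0.964 0.29  1.006]
gate_hinge 0.71 [311. 205.] [ 0.6069 -0.0918  0.065 ]
gate_end 0.92 [352. 208.] [ 0.5305 -0.0017  0.072 ]
tray_tab 0.83 [363. 227.] [0.5397 0.0534 0.046 ]
tray 0.91 [364. 237.] [0.5422 0.0673 0.006 ]
chute_stop 0.82 [294. 178.] [ 0.5675 -0.211   0.026 ]
chute 0.63 [320. 205.] [ 0.5633 -0.0998  0.    ]
```

```bash
python3 - <<'E'
from h import *
i=cv2.imread("pics/top0.png"); cv2.imwrite("pics/a.png",cv2.resize(i[100:340,160:480],(800,600),interpolation=cv2.INTER_CUBIC))
i=cv2.imread("pics/scene0.png"); cv2.imwrite("pics/b.png",cv2.resize(i[90:330,200:520],(800,600),interpolation=cv2.INTER_CUBIC))
for n,z in (("tape_roll",0),("coasters",0),("jar",0),("brush",0),("mug_a",0)):
    for q in r.pinpoint("top",n)[:3]: print(n,round(q["p"],2),np.round(q["point"]),np.round(atz("top",q["point"],z),3))
E
```

```text
tape_roll 0.86 [252. 175.] [0.665 0.077 0.   ]
coasters 0.72 [332. 160.] [ 0.699 -0.13   0.   ]
coasters 0.47 [261. 220.] [0.55  0.056 0.   ]
jar 0.96 [290. 162.] [ 0.697 -0.022  0.   ]
brush 0.65 [358. 265.] [ 0.428 -0.185  0.   ]
mug_a 0.87 [462. 237.] [ 0.492 -0.455  0.   ]
mug_a 0.73 [172. 167.] [0.694 0.285 0.   ]
mug_a 0.6 [409. 166.] [ 0.678 -0.329  0.   ]
```

View pics/a.png

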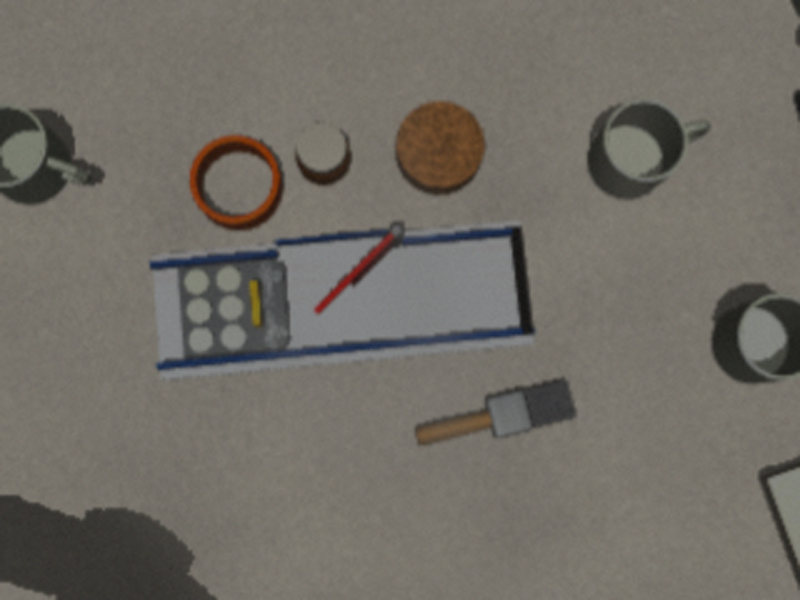

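View pics/b.png

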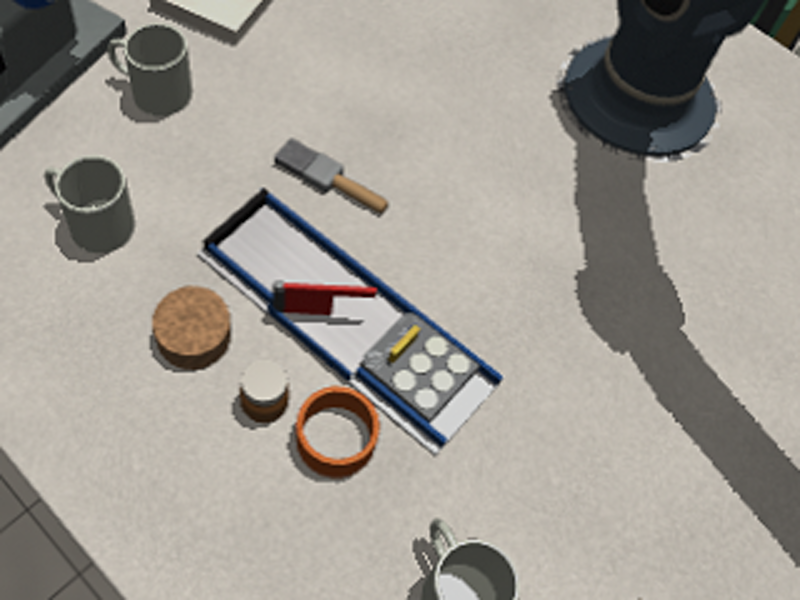

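The tray is at (225,305) in the first crop, in front of the gate. The red gate runs from (397,230) to (318,310), and the end stop is at (522,280). The pinpoints match these positions. I'll move over for a closer wrist view, turning the fingers' line to about 45° to the chute.

Request:
{"name": "servo_tool", "arguments": {"plan": [[[0, 0, 0.187, -0.044, -0.044, 0, 0.07], [0, 0, 0.373, -0.088, -0.088, 0, 0.07], [0, 0, 0.56, -0.132, -0.132, 0, 0.07], [0, 0, 0.746, -0.176, -0.176, 0, 0.07], [0, 0, 0.93, -0.22, -0.22, 0, 0.07]]]}}

```text
t: 1.58
eef_pos: [0.3764, 0.3362, 0.2229]
tcp_rot: [[-0.244, 0.97, 0.001], [0.97, 0.244, 0.001], [0.001, 0.001, -1.0]]
ft_force: [1.8, 1.0, 0.5]
width: 0.811
grasp_force: 0.0
```

```bash
cat >> h.py <<'E'
from scipy.spatial.transform import Rotation as Ro
def go(xyz,yaw):
    "turn and shift (tool axes) to bring TCP to xyz, tool down with tool y at world yaw (deg)"
    s=r.sense(); R=np.array(s["tcp_rot"]); a=np.radians(yaw)
    y=np.array([np.cos(a),np.sin(a),0]); z=np.array([0,0,-1.]); T=np.c_[np.cross(y,z),y,z]
    print("turn",np.round(Ro.from_matrix(R.T@T).as_rotvec(),3),"shift",np.round(R.T@(np.array(xyz)-s["eef_pos"]),4),"at",np.round(s["eef_pos"],4),"t",round(s["t"],2))
E
python3 - <<'E'
from h import *
print(np.round(r.camera_params("wrist")["mount"],3)); go([.53,-.02,.25],-40)
E
```

```text
[[ 0.002 -0.965 -0.261  0.072]
 [ 1.     0.002 -0.    -0.   ]
 [ 0.001 -0.261  0.965 -0.161]
 [ 0.     0.     0.     1.   ]]
turn [ 0.    -0.001  0.945] shift [-0.3829  0.0619 -0.0273] at [0.3764 0.3362 0.2229] t 1.57
```

Request:
{"name": "servo_tool", "arguments": {"plan": [[[0, 0, 0.187, -0.06, 0.01, -0.01, 0.07], [0, 0, 0.373, -0.12, 0.02, -0.02, 0.07], [0, 0, 0.56, -0.18, 0.03, -0.03, 0.07], [0, 0, 0.746, -0.24, 0.04, -0.03, 0.07], [0, 0, 0.93, -0.3, 0.05, -0.03, 0.07]]]}}

```text
t: 2.2
eef_pos: [0.4999, 0.0585, 0.2532]
tcp_rot: [[0.631, 0.776, 0.001], [0.776, -0.631, 0.001], [0.002, 0.0, -1.0]]
ft_force: [0.7, 1.0, -0.2]
width: 0.803
grasp_force: 0.0
```

Request:
{"name": "servo_tool", "arguments": {"plan": [[[0, 0, 0, -0.01, 0.04, 0, 0.07], [0, 0, 0, -0.016, 0.066, 0, 0.07], [0, 0, 0, -0.016, 0.066, 0, 0.07]]]}}

```text
t: 2.58
eef_pos: [0.5413, 0.0043, 0.2526]
tcp_rot: [[0.63, 0.777, 0.0], [0.777, -0.63, -0.001], [-0.0, 0.001, -1.0]]
ft_force: [-0.5, 0.6, -0.4]
width: 0.807
grasp_force: 0.0
```

```bash
python3 - <<'E'
from h import *
go([.53,-.02,.25],-40)
P=pose("wrist"); img,d=r.capture("wrist"); cv2.imwrite("pics/w1.png",img[:,:,::-1]); np.save("d1.npy",d)
for n,z in (("gate_hinge",.065),("gate_end",.072),("tray_tab",.046),("tray",.006),("chute_stop",.026),("chute",0)):
    for q in r.pinpoint("wrist",n)[:2]:
        u,v=np.round(q["point"]).astype(int); 
        print(n,round(q["p"],2),(u,v),np.round(atz("wrist",q["point"],z,P),4),np.round(atd("wrist",q["point"],d[min(v,399),min(u,639)],P),4))
E
```

```text
turn [0.001 0.    0.017] shift [-0.0259  0.0065  0.0027] at [0.5413 0.0043 0.2526] t 2.58
gate_hinge 0.93 (np.int64(411), np.int64(205)) [ 0.6042 -0.0871  0.065 ] [ 0.6039 -0.0844  0.0714]
gate_end 0.92 (np.int64(320), np.int64(195)) [ 0.5305 -0.01    0.072 ] [ 0.5288 -0.0121  0.0617]
gate_end 0.58 (np.int64(337), np.int64(312)) [ 0.4513 -0.1429  0.072 ] [ 0.4294 -0.1758  0.0166]
tray_tab 0.78 (np.int64(293), np.int64(143)) [0.5409 0.0533 0.046 ] [0.5414 0.0534 0.0498]
tray_tab 0.46 (np.int64(474), np.int64(180)) [ 0.6823 -0.118   0.046 ] [ 0.6842 -0.1215  0.0388]
tray 0.94 (np.int64(286), np.int64(128)) [0.541  0.0729 0.006 ] [0.5435 0.0722 0.0285]
chute 0.63 (np.int64(371), np.int64(216)) [ 0.5552 -0.0929  0.    ] [ 0.5555 -0.0913  0.0042]
```

View pics/w1.png

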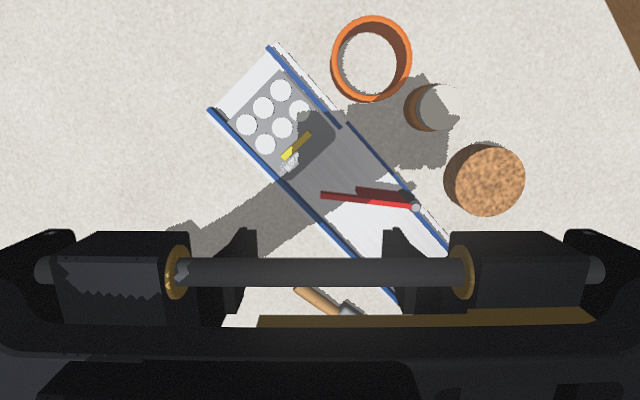

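The tray and tab at (297,146), gate end (321,195) and hinge (415,207) agree with the earlier points. Next I'll fit the chute axis from the blue walls.

```bash
python3 - <<'E'
from h import *
for c,f in (("top","pics/top0.png"),("wrist","pics/w1.png")):
    i=cv2.imread(f); hsv=cv2.cvtColor(i,cv2.COLOR_BGR2HSV); m=cv2.inRange(hsv,(105,110,40),(125,255,255))
    v,u=np.nonzero(m); P=pose(c)
    X=np.array([atz(c,(a,b),.024,P)[:2] for a,b in zip(u,v)])
    X=X[(X[:,0]>.45)&(X[:,0]<.65)&(X[:,1]>-.25)&(X[:,1]<.2)]
    a=np.radians(-85); 
    for it in range(3):
        e=np.array([np.cos(a),np.sin(a)]); n=np.array([-e[1],e[0]])
        q=X@n; lab=q>((q.min()+q.max())/2)
        A=np.c_[X@e,~lab,lab]; k=np.ones(len(X),bool)
        for _ in range(3):
            s=np.linalg.lstsq(A[k],q[k],rcond=None)[0]; k=abs(A@s-q)<.005
        a+=np.arctan(s[0])
    e=np.array([np.cos(a),np.sin(a)]); n=np.array([-e[1],e[0]]); q=X@n
    print(c,len(X),np.degrees(a),"centre offset",np.median(q[lab]),np.median(q[~lab]),(X@e).min(),(X@e).max())
    for nm,p in (("hinge",[.604,-.087]),("hinge_t",[.609,-.0918]),("end",[.5305,-.01]),("tab",[.5409,.0533]),("stop",[.5664,-.2103])): print(nm,np.round([np.dot(p,e),np.dot(p,n)],4))
E
```

```text
top 408 -86.19945588524502 centre offset 0.595064796898833 0.49332859443948385 -0.11689142516955917 0.24768694291980864
hinge [0.1268 0.5969]
hinge_t [0.132  0.6016]
end [0.0451 0.5287]
tab [-0.0173  0.5432]
stop [0.2474 0.5512]
wrist 1521 -85.68787984512629 centre offset 0.5951903771625668 0.49306110587410995 -0.11614761156127262 0.24762021478460217
hinge [0.1322 0.5957]
hinge_t [0.1373 0.6004]
end [0.0499 0.5282]
tab [-0.0125  0.5434]
stop [0.2523 0.549 ]
```

```bash
cat >> h.py <<'E'
A0=np.radians(-85.7); E_=np.array([np.cos(A0),np.sin(A0)]); N_=np.array([-E_[1],E_[0]]); O_=np.array([.5527,-.0918])
def cw(x,y): return O_+(x*E_+y*N_)/1000
def wc(p): d=np.array(p)[:2]-O_; return np.round([d@E_*1000,d@N_*1000],1)
def goc(x,y,z,al=40): print("now chute",wc(r.sense()["eef_pos"])); go([*cw(x,y),z],-85.7+al)
E
python3 -c "
from h import *
goc(-96,-53,.04)"
```

```text
now chute [-99.9  -5. ]
turn [-0.001 -0.001  0.122] shift [-0.0357 -0.0324  0.2126] at [0.5402 0.0074 0.2526] t 2.92
```

Request:
{"name": "servo_tool", "arguments": {"plan": [[[0, 0, 0.122, -0.036, -0.032, 0.04, 0.08], [0, 0, 0.122, -0.036, -0.032, 0.09, 0.08], [0, 0, 0.122, -0.036, -0.032, 0.13, 0.08], [0, 0, 0.122, -0.036, -0.032, 0.14, 0.08], [0, 0, 0.122, -0.036, -0.032, 0.14, 0.08]]]}}

```text
t: 3.55
eef_pos: [0.4935, -0.0015, 0.1129]
tcp_rot: [[0.716, 0.698, 0.0], [0.698, -0.716, -0.0], [0.0, 0.0, -1.0]]
ft_force: [0.2, -0.3, 0.2]
width: 0.918
grasp_force: 0.0
```

```bash
python3 - <<'E'
from h import *
goc(-96,-53,.04)
P=pose("wrist"); img,d=r.capture("wrist"); cv2.imwrite("pics/w2.png",img[:,:,::-1])
for n,z in (("gate_hinge",.065),("gate_end",.072),("tray_tab",.046)):
    for q in r.pinpoint("wrist",n)[:1]: print(n,round(q["p"],2),q["point"],wc(atz("wrist",q["point"],z,P)))
E
```

```text
now chute [-94.5 -52.2]
turn [ 0.    -0.    -0.001] shift [ 0.0004 -0.0017  0.0729] at [ 0.4935 -0.0015  0.1129] t 3.55
gate_hinge 0.87 [522.4, 191.4] [ 1.6 54. ]
gate_end 0.58 [366.4, 191.2] [-84.4 -16. ]
tray_tab 0.68 [311.5, 111.7] [-145.6   -0.5]
```

View pics/w2.png

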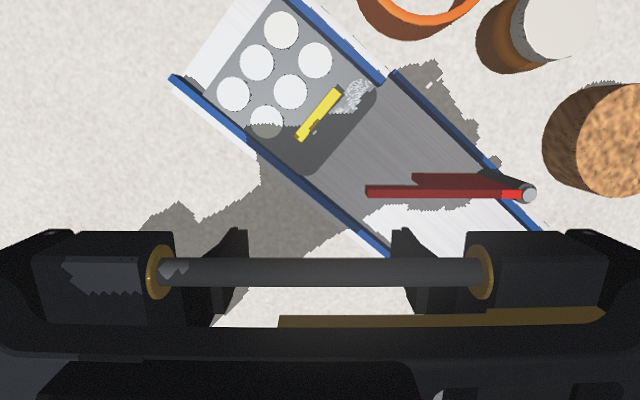

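The measured hinge (1.6,54), gate end (-84,-16) and tab (-145.6,-0.5) match the chute model, so I'll descend.

Request:
{"name": "servo_tool", "arguments": {"plan": [[[0, 0, 0, 0, -0.002, 0.03, 0.08], [0, 0, 0, 0, -0.002, 0.06, 0.08], [0, 0, 0, 0, -0.002, 0.073, 0.08], [0, 0, 0, 0, -0.002, 0.073, 0.08]]]}}

```text
t: 4.25
eef_pos: [0.4918, -0.0004, 0.0396]
tcp_rot: [[0.717, 0.697, -0.0], [0.697, -0.717, -0.0], [-0.0, -0.0, -1.0]]
ft_force: [0.4, 0.9, 0.0]
width: 0.921
grasp_force: 0.0
```

Request:
{"name": "servo_tool", "arguments": {"plan": [[[0, 0, 0, 0.008, 0.001, 0, 0.08], [0, 0, 0, 0.016, 0.003, 0, 0.08], [0, 0, 0, 0.024, 0.005, 0, 0.08], [0, 0, 0, 0.03, 0.006, 0, 0.08], [0, 0, 0, 0.035, 0.006, 0, 0.08]]]}}

```text
t: 4.88
eef_pos: [0.5215, 0.0199, 0.0396]
tcp_rot: [[0.717, 0.697, 0.0], [0.697, -0.717, -0.0], [0.0, 0.0, -1.0]]
ft_force: [-0.3, -0.1, 0.0]
width: 0.919
grasp_force: 0.5
```

Request:
{"name": "servo_tool", "arguments": {"plan": [[[0, 0, 0, 0.008, 0.001, 0, 0.08], [0, 0, 0, 0.016, 0.003, 0, 0.08], [0, 0, 0, 0.023, 0.005, 0, 0.08], [0, 0, 0, 0.03, 0.006, 0, 0.08], [0, 0, 0, 0.034, 0.006, 0, 0.08]]]}}

```text
t: 5.5
eef_pos: [0.5499, 0.0396, 0.0395]
tcp_rot: [[0.717, 0.698, 0.0], [0.698, -0.717, 0.0], [0.0, -0.0, -1.0]]
ft_force: [-0.9, 0.0, 0.1]
width: 0.916
grasp_force: 0.5
```

```bash
python3 - <<'E'
from h import *
goc(-131.5,8.5,.04); print(np.round(r.sense()["ft_force"],2))
P=pose("wrist"); img,d=r.capture("wrist"); cv2.imwrite("pics/w3.png",img[:,:,::-1])
for n,z in (("gate_hinge",.065),("gate_end",.072),("tray_tab",.046)):
    for q in r.pinpoint("wrist",n)[:1]: print(n,round(q["p"],2),q["point"],wc(atz("wrist",q["point"],z,P)))
E
```

```text
now chute [-131.2    7.1]
turn [-0.    -0.    -0.001] shift [ 0.0013  0.0007 -0.0005] at [0.5499 0.0396 0.0395] t 5.5
[-0.93  0.04  0.06]
gate_end 0.55 [417.8, 231.1] [-112.    51.2]
tray_tab 0.9 [292.6, 247.4] [-143.7   -0.8]
```

View pics/w3.png

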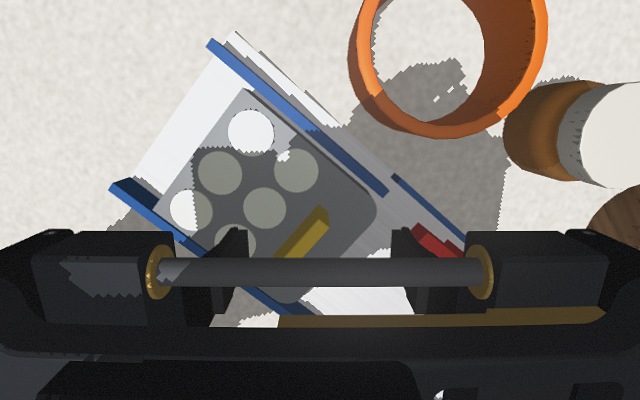

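The gate end is at about (-112,51), so the gate is at about 0.68 rad and held with about 1 N. The tray hasn't moved. Next I'll narrow the fingers so that the rear one lines up behind the tab.

Request:
{"name": "servo_tool", "arguments": {"plan": [[[0, 0, 0, 0.002, 0.001, 0, 0.076], [0, 0, 0, 0.003, 0.002, 0, 0.071], [0, 0, 0, 0.005, 0.003, 0, 0.066], [0, 0, 0, 0.006, 0.004, 0, 0.062], [0, 0, 0, 0.006, 0.004, 0, 0.062]]]}}

```text
t: 6.32
eef_pos: [0.5568, 0.0405, 0.0395]
tcp_rot: [[0.717, 0.697, 0.0], [0.697, -0.717, 0.0], [0.0, 0.0, -1.0]]
ft_force: [-1.3, -0.7, -0.2]
width: 0.726
grasp_force: 0.5
```

```bash
python3 - <<'E'
from h import *
s=r.sense();goc(-132.5,14.3,.04); print(np.round(s["ft_force"],2),s["width"]*87)
P=pose("wrist"); img,d=r.capture("wrist")
for n,z in (("gate_end",.072),("tray_tab",.046)):
    for q in r.pinpoint("wrist",n)[:1]: print(n,round(q["p"],2),q["point"],wc(atz("wrist",q["point"],z,P)))
E
```

```text
now chute [-131.6   14. ]
turn [ 0.    -0.    -0.001] shift [ 0.0008 -0.0005 -0.0005] at [0.5568 0.0405 0.0395] t 6.33
[-1.3  -0.69 -0.17] 63.12021022705518
gate_end 0.69 [410.2, 240.1] [-112.   53.]
tray_tab 0.59 [283.8, 255.9] [-144.6   -0.8]
```

Request:
{"name": "servo_tool", "arguments": {"plan": [[[0, 0, 0, -0.0051, 0.0061, 0, 0.062], [0, 0, 0, -0.0102, 0.0122, 0, 0.062], [0, 0, 0, -0.0153, 0.0183, 0, 0.062], [0, 0, 0, -0.0204, 0.0244, 0, 0.062], [0, 0, 0, -0.0255, 0.0305, 0, 0.062]]]}}

```text
t: 7.1
eef_pos: [0.5595, 0.0004, 0.0394]
tcp_rot: [[0.717, 0.697, -0.0], [0.697, -0.717, 0.0], [-0.0, -0.0, -1.0]]
ft_force: [-2.1, 1.6, -0.5]
width: 0.71
grasp_force: 1.2
```

```bash
python3 - <<'E'
from h import *
s=r.sense();goc(-91.6,14.3,.04); print(np.round(s["ft_force"],2),s["width"]*87)
P=pose("wrist"); img,d=r.capture("wrist"); cv2.imwrite("pics/w4.png",img[:,:,::-1])
for n,z in (("gate_end",.072),("tray_tab",.046),("tray",.006)):
    for q in r.pinpoint("wrist",n)[:1]: print(n,round(q["p"],2),q["point"],wc(atz("wrist",q["point"],z,P)))
E
```

```text
now chute [-91.4  13.7]
turn [-0.     0.    -0.002] shift [ 0.0006  0.0003 -0.0006] at [5.595e-01 4.000e-04 3.940e-02] t 7.1
[-2.12  1.62 -0.54] 61.78066581442785
gate_end 0.72 [345.6, 189.3] [-109.    51.6]
tray_tab 0.69 [279.5, 250.4] [-1.082e+02 -1.000e-01]
tray 0.64 [263.1, 206.7] [-127.8   -0.4]
```

View pics/w4.png

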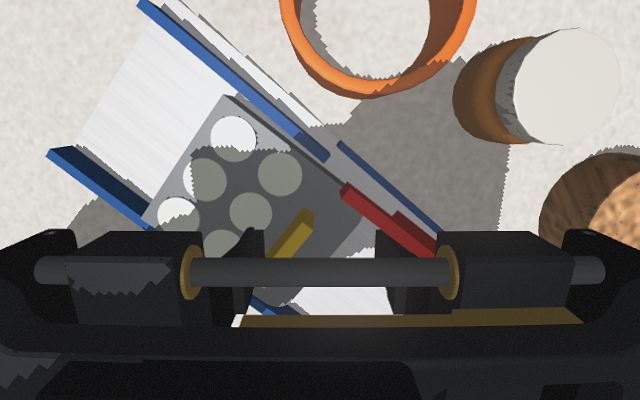

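Tray at about -128.5 and the gate still open (red arm at (345,190)). I'll keep pushing into the step 2 range.

Request:
{"name": "servo_tool", "arguments": {"plan": [[[0, 0, 0, -0.004, 0.005, 0, 0.062], [0, 0, 0, -0.008, 0.01, 0, 0.062], [0, 0, 0, -0.012, 0.015, 0, 0.062], [0, 0, 0, -0.016, 0.02, 0, 0.062], [0, 0, 0, -0.02, 0.0248, 0, 0.062]]]}}

```text
t: 7.92
eef_pos: [0.5622, -0.0311, 0.0394]
tcp_rot: [[0.717, 0.697, -0.001], [0.697, -0.717, 0.0], [-0.0, -0.001, -1.0]]
ft_force: [-3.3, 1.8, 0.8]
width: 0.711
grasp_force: 1.9
```

```bash
python3 - <<'E'
from h import *
s=r.sense();goc(-60,14.3,.04); print(np.round(s["ft_force"],2),s["width"]*87)
P=pose("wrist"); img,d=r.capture("wrist"); cv2.imwrite("pics/w5.png",img[:,:,::-1])
for n,z in (("gate_end",.072),("tray_tab",.046),("tray",.006)):
    for q in r.pinpoint("wrist",n)[:1]: print(n,round(q["p"],2),q["point"],wc(atz("wrist",q["point"],z,P)))
E
```

```text
now chute [-59.8  14.1]
turn [-0.001  0.    -0.001] shift [ 0.0003  0.     -0.0006] at [ 0.5622 -0.0311  0.0394] t 7.92
[-3.28  1.82  0.84] 61.88922879315295
gate_end 0.65 [286.9, 147.6] [-107.4   49.8]
tray 0.78 [261.8, 206.8] [-96.9  -0.5]
```

Request:
{"name": "servo_tool", "arguments": {"plan": [[[0, 0, 0, -0.002, 0.002, 0, 0.062], [0, 0, 0, -0.004, 0.0046, 0, 0.062], [0, 0, 0, -0.005, 0.003, 0, 0.055], [0, 0, 0, -0.007, 0.002, 0, 0.048], [0, 0, 0, -0.007, 0.002, 0, 0.042]]]}}

```text
t: 8.75
eef_pos: [0.5592, -0.037, 0.0397]
tcp_rot: [[0.717, 0.698, 0.001], [0.698, -0.717, 0.0], [0.001, 0.0, -1.0]]
ft_force: [-0.0, 1.7, -0.5]
width: 0.525
grasp_force: 0.8
```

Request:
{"name": "servo_tool", "arguments": {"plan": [[[0, 0, 0, -0.005, 0.006, 0, 0.042], [0, 0, 0, -0.01, 0.012, 0, 0.042], [0, 0, 0, -0.015, 0.018, 0, 0.042], [0, 0, 0, -0.02, 0.024, 0, 0.042], [0, 0, 0, -0.025, 0.03, 0, 0.042]]]}}

```text
t: 9.38
eef_pos: [0.5622, -0.0767, 0.0396]
tcp_rot: [[0.717, 0.697, 0.0], [0.697, -0.717, 0.0], [0.0, 0.0, -1.0]]
ft_force: [-0.6, 1.5, -0.3]
width: 0.482
grasp_force: 1.0
```

```bash
python3 - <<'E'
from h import *
s=r.sense();goc(-14,10.3,.04); print(np.round(s["ft_force"],2),s["width"]*87)
P=pose("wrist"); img,d=r.capture("wrist"); cv2.imwrite("pics/w6.png",img[:,:,::-1])
for n,z in (("gate_end",.072),("gate_hinge",.065),("tray_tab",.046),("tray",.006)):
    for q in r.pinpoint("wrist",n)[:1]: print(n,round(q["p"],2),q["point"],wc(atz("wrist",q["point"],z,P)))
E
```

```text
now chute [-14.3  10.6]
turn [ 0.    -0.    -0.002] shift [-0.0004  0.0001 -0.0004] at [ 0.5622 -0.0767  0.0396] t 9.38
[-0.61  1.54 -0.28] 41.90529585982682
gate_end 0.7 [196.3, 87.4] [-104.1   41.8]
gate_hinge 0.6 [406.1, 223.5] [ 1.7 53.3]
tray_tab 0.69 [292.5, 255.2] [-24.   -0.9]
tray 0.89 [271.8, 209.6] [-45.2  -1.3]
```

View pics/w6.png

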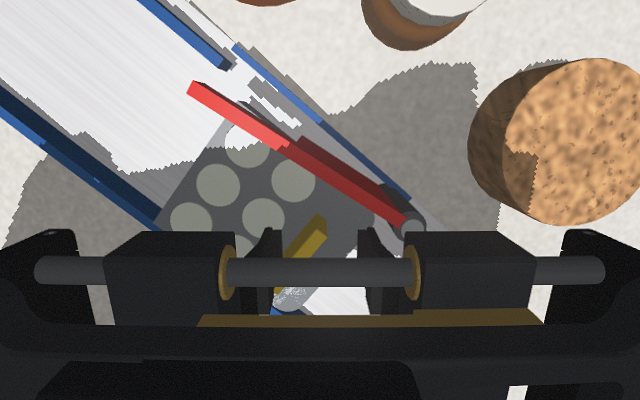

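The tray is at -45 with the gate (190,90)–(410,225) resting on its side, and the front finger has cleared the post. I'll continue pushing.

Request:
{"name": "servo_tool", "arguments": {"plan": [[[0, 0, 0, -0.006, 0.007, 0, 0.042], [0, 0, 0, -0.0122, 0.0145, 0, 0.042], [0, 0, 0, -0.0184, 0.022, 0, 0.042], [0, 0, 0, -0.0246, 0.0293, 0, 0.042], [0, 0, 0, -0.0308, 0.0367, 0, 0.042]]]}}

```text
t: 10.25
eef_pos: [0.5655, -0.1247, 0.0395]
tcp_rot: [[0.717, 0.697, 0.0], [0.697, -0.717, 0.0], [0.0, 0.0, -1.0]]
ft_force: [-1.0, 2.5, -0.3]
width: 0.482
grasp_force: 1.0
```

Request:
{"name": "servo_tool", "arguments": {"plan": [[[0, 0, 0, -0.006, 0.007, 0, 0.042], [0, 0, 0, -0.0122, 0.0145, 0, 0.042], [0, 0, 0, -0.0184, 0.022, 0, 0.042], [0, 0, 0, -0.0246, 0.0293, 0, 0.042], [0, 0, 0, -0.0289, 0.0344, 0, 0.042]]]}}

```text
t: 10.88
eef_pos: [0.5688, -0.17, 0.0396]
tcp_rot: [[0.717, 0.697, 0.0], [0.697, -0.717, -0.001], [-0.0, 0.001, -1.0]]
ft_force: [0.2, 1.1, -0.4]
width: 0.487
grasp_force: 0.5
```

```bash
python3 - <<'E'
from h import *
s=r.sense();goc(96,10.3,.04); print(np.round(s["ft_force"],2),s["width"]*87)
P=pose("wrist"); img,d=r.capture("wrist"); cv2.imwrite("pics/w7.png",img[:,:,::-1])
for n,z in (("gate_end",.072),("gate_hinge",.065),("tray_tab",.046),("tray",.006)):
    for q in r.pinpoint("wrist",n)[:1]: print(n,round(q["p"],2),q["point"],wc(atz("wrist",q["point"],z,P)))
E
```

```text
now chute [79.2 10.1]
turn [ 0.001  0.    -0.002] shift [-0.0107  0.013  -0.0004] at [ 0.5688 -0.17    0.0396] t 10.88
[ 0.24  1.11 -0.36] 42.365370327611515
gate_end 0.43 [290.2, 253.3] [62.   9.9]
gate_hinge 0.74 [246.5, 84.8] [ 2.6 54.3]
tray_tab 0.76 [291.4, 254.9] [68.9 -1.6]
tray 0.59 [270.9, 209.4] [47.8 -2. ]
```

Request:
{"name": "servo_tool", "arguments": {"plan": [[[0, 0, 0, -0.003, 0.0035, 0, 0.042], [0, 0, 0, -0.006, 0.007, 0, 0.042], [0, 0, 0, -0.008, 0.0095, 0, 0.042], [0, 0, 0, -0.0095, 0.0115, 0, 0.042], [0, 0, 0, -0.0105, 0.0125, 0, 0.042]]]}}

```text
t: 11.75
eef_pos: [0.57, -0.185, 0.0395]
tcp_rot: [[0.717, 0.697, 0.0], [0.697, -0.717, 0.0], [0.0, -0.0, -1.0]]
ft_force: [0.9, 2.1, 1.0]
width: 0.486
grasp_force: 0.5
```

Request:
{"name": "servo_tool", "arguments": {"plan": [[[0, 0, 0, -0.0006, 0.0008, 0, 0.042], [0, 0, 0, -0.001, 0.0012, 0, 0.042], [0, 0, 0, -0.001, 0.0012, 0, 0.042]]]}}

```text
t: 12.12
eef_pos: [0.5701, -0.1865, 0.0395]
tcp_rot: [[0.717, 0.697, 0.0], [0.697, -0.717, -0.0], [0.0, 0.0, -1.0]]
ft_force: [-0.1, 1.1, -0.9]
width: 0.483
grasp_force: 0.4
```

Request:
{"name": "servo_tool", "arguments": {"plan": [[[0, 0, 0, -0.0006, 0.0008, 0, 0.042], [0, 0, 0, -0.0012, 0.0015, 0, 0.042], [0, 0, 0, -0.0016, 0.002, 0, 0.042], [0, 0, 0, -0.0016, 0.002, 0, 0.042]]]}}

```text
t: 12.62
eef_pos: [0.5703, -0.1887, 0.0394]
tcp_rot: [[0.717, 0.698, -0.0], [0.698, -0.717, 0.001], [0.0, -0.001, -1.0]]
ft_force: [-1.0, 1.4, 0.4]
width: 0.479
grasp_force: 1.0
```

Request:
{"name": "servo_tool", "arguments": {"plan": [[[0, 0, 0, -0.0006, 0.0008, 0, 0.042], [0, 0, 0, -0.0013, 0.0015, 0, 0.042], [0, 0, 0, -0.0019, 0.0023, 0, 0.042], [0, 0, 0, -0.0019, 0.0023, 0, 0.042]]]}}

```text
t: 13.12
eef_pos: [0.5706, -0.1894, 0.0393]
tcp_rot: [[0.716, 0.698, -0.001], [0.698, -0.716, 0.004], [0.002, -0.004, -1.0]]
ft_force: [-0.3, 6.4, 1.4]
width: 0.484
grasp_force: 3.4
```

The force rose to 6.4 N, so the tray is against the stop. I'll back off and lift.

Request:
{"name": "servo_tool", "arguments": {"plan": [[[0, 0, 0, 0.003, -0.0035, 0, 0.042], [0, 0, 0, 0.006, -0.0075, 0, 0.042], [0, 0, 0, 0.006, -0.0075, -0.03, 0.042], [0, 0, 0, 0.006, -0.0075, -0.08, 0.042], [0, 0, 0, 0.006, -0.0075, -0.13, 0.042]]]}}

```text
t: 13.75
eef_pos: [0.5693, -0.1833, 0.1708]
tcp_rot: [[0.717, 0.697, -0.0], [0.697, -0.717, -0.001], [-0.001, 0.001, -1.0]]
ft_force: [0.4, 0.4, -0.2]
width: 0.482
grasp_force: 0.0
```

Request:
{"name": "servo_tool", "arguments": {"plan": [[[0, 0, 0, 0, -0.04, -0.04, 0.042], [0, 0, 0, 0, -0.08, -0.08, 0.042], [0, 0, 0, 0, -0.08, -0.08, 0.042]]]}}

```text
t: 14.12
eef_pos: [0.5143, -0.1244, 0.2527]
tcp_rot: [[0.715, 0.699, 0.007], [0.699, -0.715, 0.001], [0.006, 0.004, -1.0]]
ft_force: [0.6, -0.4, 0.0]
width: 0.483
grasp_force: 0.0
```

```bash
python3 - <<'E'
from h import *
P=pose("wrist"); img,d=r.capture("wrist"); cv2.imwrite("pics/w8.png",img[:,:,::-1])
for n,z in (("gate_end",.072),("gate_hinge",.065),("tray_tab",.046),("tray",.006),("chute_stop",.026)):
    for q in r.pinpoint("wrist",n)[:1]: print(n,round(q["p"],2),q["point"],wc(atz("wrist",q["point"],z,P)))
E
```

```text
gate_end 0.91 [254.8, 96.4] [-79.7 -15.6]
gate_hinge 0.72 [356.2, 98.0] [ 3.  52.4]
tray_tab 0.56 [378.3, 181.8] [88.8 -0.3]
tray 0.86 [359.1, 165.6] [66.  -2.1]
chute_stop 0.89 [390.3, 192.5] [115.8  -1.3]
```

View pics/w8.png

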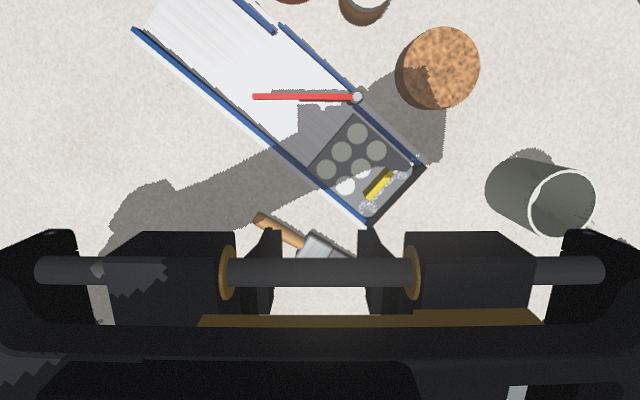

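The tray at (355,165) sits against the stop, and the gate from (254,97) to (356,98) is back at its shut angle. I'm handing the job in.

```bash
python3 -c "
from station import r
print(r.close_job())"
```

```text
the job is handed in; nothing more can be done
None
```

The job is handed in, with no verdict returned: in the last wrist picture the tray rests against the end stop (chute x about 66 mm), the gate is shut behind it, and the arm is clear of everything.

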